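# Close up the modelling-tool chest

## Task

Close up the grey steel tool chest on the modelling table: first push its two open upper drawers fully home, and only then push the raised lid over and all the way down, gently, without letting it slam (the lid works the drawer lock, which catches only drawers that are already in). Only push, with the fingers and no other part of the arm: do not lift the chest or shove it along the table, and leave the small sculptures and other things around it where they stand.

Things in the scene. Friction and masses are not known exactly. Their poses are not given: they have to be found in the camera images.
- chest: Grey painted steel tool chest, 400 wide (its y) x 190 deep (its x) x 144 high without the lid, standing loose on rubber feet; about 11 kg, slides only if pushed over about 50 N. Origin: centre of its underside. x axis: from the drawer side (front face at x = -95 mm, towards the robot) to the back; y: to its left seen from the robot. At the top an open tray, its front wall z = 103 to 144 mm.
- drawer_left (a joint): How far the left upper drawer (chest +y) stands out, m: 0 = fully home, most 0.12; starts 0.025 to 0.06. Slides along the chest's x on runners with 2.5 N friction, stays where left. Front 186 wide x 42 high (z = 60 to 103 mm), with an aluminium pull lip along its top edge (176 wide, 8 high) standing 16 mm in front of the chest's front face when home.
- drawer_left_pull (a point): Middle of the front of the left upper drawer's pull lip, the foremost point of the drawer, 98 mm above the table, at chest y = +95.5 mm; it moves with the drawer (chest x = -111 mm when home).
- drawer_right (a joint): The same for the right upper drawer (at -y of the chest), a mirror image of the left one.
- drawer_right_pull (a point): The same point on the right upper drawer, at chest y = -95.5 mm.
- drawer_bottom (a joint): The wide bottom drawer (z = 15 to 57 mm), m: starts at 0 = home and is to stay so. The same runners and pull lip.
- lid (a joint): Angle of the lid, rad: 0 = fully shut, grows as it opens; stop at 1.6, starts 0.7 to 1.05. Stiff friction hinges hold it (0.7 kg) at any angle; pushed square to its face near the free edge it takes 2 to 6 N. A shell 406 wide x 196 deep x 30 high. A handle 120 wide lies folded flat on the middle of its outer face, 74 to 100 mm from the hinge, standing 9 mm proud; the rest of that face is plain.
- lid_edge (a point): Middle of the lid's free front edge, on its outer (top) face; moves with the lid. 193 mm from the hinge line measured along the lid and 30 mm above it square to the lid. With the lid shut it lies at chest x = -98 mm, z = 174 mm.
- lid_hinge (a point): Middle of the lid's hinge line, along the chest's y axis at the top of the back: chest x = +95 mm, z = 144 mm.
- tree_figure: Bystander: dark brown fired-clay branching figure, 54 mm across the foot, about 120 high, standing in front of the chest between the two open drawers' paths. Origin: centre of its foot.
- stump_figure: Bystander: smaller dark brown branching figure, 60 mm across, 92 high, at the chest's front left corner. Origin: centre of its foot.
- white_figure: Bystander: bone-white ceramic hand, 70 mm across, 92 high, at the chest's front right corner. Origin: centre of its foot.
- bowl: Bystander: bone-white small bowl, 84 mm across, 40 high, beside the chest's right side. Origin: centre of its foot.
- phone: Bystander: black phone, 72 x 148 x 9 mm, lying beside the chest's left side. Origin: centre of its underside.
- marker: Bystander: grey and black marker pen, 110 mm long, 16 thick, lying across the front of the chest on the right, just ahead of the right drawer. Origin: its middle, at table height.

How it is judged (in metres and radians):
On the way, in this order (a step that is already met when the one before it is completed fails the run):
1. both upper drawers are fully home while the lid is still up (value of joint each of drawer_left, drawer_right below 0.004 m and value of joint lid above 0.4 rad), for 0.2 s.
2. the lid is fully shut over the closed drawers (value of joint each of drawer_left, drawer_right, drawer_bottom below 0.004 m and value of joint lid below 0.025 rad), for 0.2 s.
At the end, for the whole second after the job is handed in: All three drawers within 4 mm of fully home, the lid within 0.025 rad (5 mm at its edge) of fully shut, the chest within 15 mm and every other listed thing within 20 mm of where it started, at rest (all of step 2 and distance of chest from where it was at the start of the episode below 0.015 m and distance of each of tree_figure, stump_figure, white_figure, bowl, phone, marker from where it was at the start of the episode below 0.02 m and linear speed of each of tree_figure, stump_figure, white_figure, bowl, phone, marker below 0.02 m/s); the robot touches nothing.
It fails at once if the lid slams: it comes down through its last 0.35 rad faster than 1.5 rad/s (value of joint lid below 0.35 rad and velocity of joint lid below -1.5 rad/s).
It fails at once if another part of the arm than the fingers pushes the chest, its lid or drawers (over 8 N) (contact force between the arm and chest above 8 N).
It fails at once if the lid is brought down (below 0.3 rad) while an upper drawer is still out by more than 10 mm (value of joint lid below 0.3 rad and value of joint any of drawer_left, drawer_right above 0.01 m).
It fails at once if the chest is lifted off the table (10 mm) or shoved more than 25 mm (height (world z) of chest above 0.01 m or distance of chest from where it was at the start of the episode above 0.025 m).
It fails at once if a bystander is lifted (15 mm) or moved more than 30 mm (height (world z) of any of tree_figure, stump_figure, white_figure, bowl, phone, marker above 0.015 m or distance of any of tree_figure, stump_figure, white_figure, bowl, phone, marker from where it was at the start of the episode above 0.03 m).
It also fails if it takes over 61 s, if anything falls off the work surface, if the arm or the gripper's body presses on something with over 40 N, if the wrist force passes 120 N, or if a joint passes its speed limit or range.

## Robot

A 7-joint arm with a two-finger parallel gripper is mounted at the origin on the work surface. World frame = base frame: x ahead of the robot, y to its left, z up, the work surface at z = 0. Lengths are in m, angles in degrees, forces in N, time in s.
With the tool pointing down it reaches from about 0.4 to 0.85 m from the base axis. Payload 4.4 kg.
Tool frame: the origin (TCP) lies on the centre line of the jaws, within the pads' length; the fingertips stand 8 mm ahead of it and the grasp point (between the pads) lies 11 mm behind it; z points along the fingers, y is the line along which they close (so a half turn about z gives the same grasp; the last joint's range is limited). The gripper opens to 94 mm and grips with 3 to 60 N. Pads are 16 mm wide; open, the fingers measure 119 mm over their backs; the gripper's body (75 mm by 177 mm) begins 78 mm behind the grasp point.
Start: joints at [61.547, 36.005, 2.206, 86.941, -1.547, 57.084, -1.146], TCP at [0.271, -0.591, 0.19] pointing down, gripper open.
Joint ranges: [-175.42, 175.42], [-21.48, 121.26], [-71.46, 75.88], [10.55, 141.38], [-63.04, 243.04], [13.31, 113.54], [-168.57, 168.57]. Speed limits (degrees/s): [147.25, 147.25, 180, 180, 180, 180, 180].

## Interface

Orientations are given as [roll, pitch, yaw] about the fixed x, y, z axes, in that order (R = Rz(yaw) Ry(pitch) Rx(roll)).
In Python, from cell import sensors, viewer, finish_job gives the robot as it stands.
- The arm moves only by the shell command python3 -m crank 'ROWS' [FORCE]. ROWS is JSON, a list of rows, each an object of numbers: "rx", "ry", "rz": the turn, a rotation vector about the tool's x, y, z normalised to -1 to 1, where 1 is 4 degrees; "x", "y", "z": the shift along the tool's x, y, z normalised to -1 to 1, where 1 is 0.03 m; "gripper": the closure, from -1 (fully open) to 1 (shut). In form: [{"rx": .., "ry": .., "rz": .., "x": .., "y": .., "z": .., "gripper": ..}, ...]. A call has exactly 10 rows; each row shifts and turns the commanded pose from where the row before left it, along the tool's axes as they then stand; what a row does not reach is not made up. A row lasts 1/12 s, in which the tool goes at most 41.7 mm and 7.16 degrees, less where a joint would pass 70% of its speed; a pose out of reach is approached as far as the arm can. A call with a number of a shift or a turn outside -1 to 1 is refused whole. A call with a gripper value outside its range is refused whole. The fingers move at their own pace and stop on an object; FORCE is the grip in N (left out, the last holds). Time passes only in rows, so rows that do not move let the fingers close, or fill a call up. It gives the time, the measured TCP pose, the force, the opening and the grip force at its end, in the units of the state.
- sensors.sense(): the state, without advancing time (a new reading comes with each control period).
- viewer.read_camera(name): name is "side" or "top"; returns a dict with "pixels" (480x640x3 uint8, red, green, blue), "fx", "fy", "cx", "cy" (pixels), "eye" and "rotation" of the camera in the world. Camera axes: x right, y up, looking along -z (the intrinsics and any distortion apply to the point x, -y, -z); pixel columns grow to the right and rows downward; lengths in m; the calibration is good to about 2 mm. A picture is of the moment at which its call begins. There is no depth.
- finish_job(): hands the job in; it is judged then, once.
The state is a dict: "time": time; "joint_pos": joint angles; "qd": joint speeds; "effort": joint torques, N m; "ee_pos": TCP position; "eef_rot": TCP orientation; "wrist_force": force on the tool from outside, world axes, zero at the start; "ft_torque": the same for the moment, N m; "finger_gap": finger opening in m; "grip_force": force on a finger pad.
Only numpy, scipy, OpenCV 4.12 (cv2) and the standard library are available. Lean on these libraries where they do the work, as an engineer would, in place of code of your own. Each camera call takes 0.05 s, during which the arm holds its last target. There are 200 camera calls.

## Working session

There is one attempt and no reset: what is moved stays moved. The work goes in short steps, Python scripts to look and compute and a shell command to move; the robot and the scene stay as the last step left them, time stands still between calls to the robot, and variables do not carry over. Pictures are saved under pics/ and viewed, at most 10 in all, crops included, and the job is handed in when it is done.

```bash
mkdir -p pics; ls; python3 - <<'E'
from cell import sensors, viewer
import cv2, numpy as np, pickle
s=sensors.sense();print(s)
for n in("side","top"):
    c=viewer.read_camera(n);cv2.imwrite(f"pics/{n}0.png",c["pixels"][:,:,::-1]);pickle.dump(c,open(f"{n}0.pkl","wb"))
    print({k:v for k,v in c.items() if k!="pixels"})
E
```

```text
pics
{'time': 0.0, 'joint_pos': array([61.54892968, 36.05894348,  2.20244295, 86.99400557, -1.54696889,
       57.08186163, -1.14843482]), 'qd': array([0.05916264, 0.05419476, 0.02782751, 0.03157967, 0.11690956,
       0.00452627, 0.04278481]), 'effort': array([-1.41284716e-03, -5.49747241e+01,  1.14319749e+00, -1.86642784e+01,
       -5.22055419e-02,  2.37918226e-02,  2.45620486e-04]), 'ee_pos': array([ 0.27116527, -0.58999817,  0.18866491]), 'eef_rot': array([-1.79894872e+02,  1.28622834e-03,  2.46786423e+01]), 'wrist_force': array([ 0.13119368,  0.16750936, -0.46351373]), 'ft_torque': array([ 0.03876131, -0.00577546,  0.04706902]), 'grip_force': 0.0, 'finger_gap': 0.09406845426370504}
{'fx': 463.2086085664959, 'fy': 463.2086085664959, 'cx': 320.18423317976817, 'cy': 240.19246238632007, 'eye': array([ 0.53026838, -0.53919372,  0.89331784]), 'rotation': array([35.63100987,  0.52784278, -5.53856653])}
{'fx': 540.3592966502607, 'fy': 540.3592966502607, 'cx': 322.7582780677597, 'cy': 239.06714487678386, 'eye': array([0.52015083, 0.01241732, 1.20540903]), 'rotation': array([  2.36905486,   1.66076853, -89.51282445])}
```

View pics/side0.png

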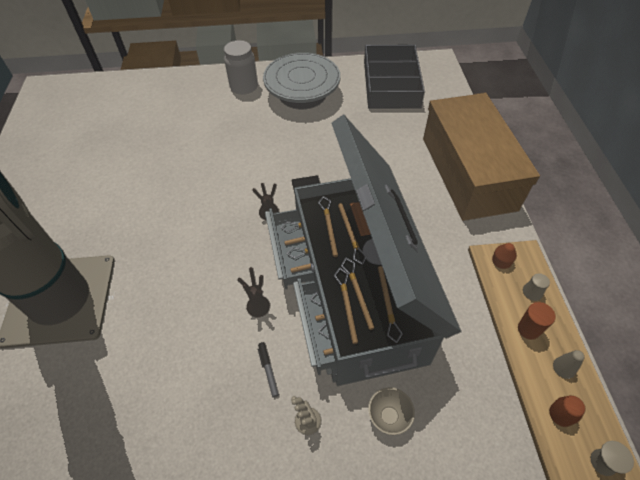

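View pics/top0.png

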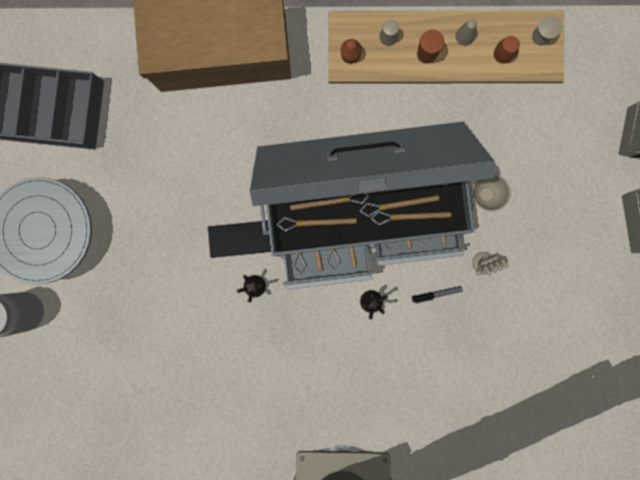

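The side view shows the chest at about (295..440, 180..380), with both drawers out towards the robot and the tree figure at (257,300) in front of the gap. In the top view the chest front runs from about (270,250) to (473,232), the left pull lip is near (330,283) and the right one near (422,258). I'll zoom in on the top view.

```bash
cat > h.py <<'E'
import pickle,numpy as np
from scipy.spatial.transform import Rotation as R
def ray(c,u,v):
    d=np.array([(u-c["cx"])/c["fx"],-(v-c["cy"])/c["fy"],-1.]);return R.from_euler('xyz',c["rotation"],degrees=True).apply(d)
def onz(c,u,v,z):
    d=ray(c,u,v);return c["eye"]+d*(z-c["eye"][2])/d[2]
def proj(c,p):
    q=R.from_euler('xyz',c["rotation"],degrees=True).inv().apply(np.asarray(p)-c["eye"]);return c["cx"]-c["fx"]*q[0]/q[2],c["cy"]+c["fy"]*q[1]/q[2]
def load(n): return pickle.load(open(n,"rb"))
E
python3 - <<'E'
import cv2
from h import *
c=load("top0.pkl");p=c["pixels"][:,:,::-1]
cr=cv2.resize(p[180:330,230:520],None,fx=2.75,fy=2.75,interpolation=cv2.INTER_CUBIC);cv2.imwrite("pics/crop1.png",cr)
s=load("side0.pkl")
print("check proj", proj(c,[.5,0,0]),proj(s,[.5,0,0]), onz(s,257,305,0),onz(c,372,301,0.05))
E
```

```text
check proj (np.float64(343.95395197215186), np.float64(270.5311322282765)) (np.float64(287.17831253569716), np.float64(279.0329707992863)) [ 4.31520832e-01 -5.84041224e-02 -1.11022302e-16] [ 0.43671897 -0.05948992  0.05      ]
```

View pics/crop1.png

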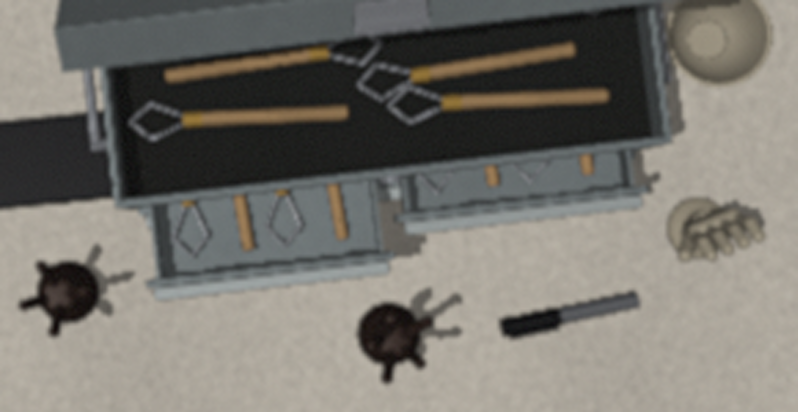

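The crop shows the front top edge from (118,203) to (668,140), the left lip's front edge from (152,294) to (388,268), and the right lip's from (404,231) to (642,203). Tree figure is at (390,333), stump at (68,290), white figure at (710,230).

```bash
cat > pose.py <<'E'
from h import *
c=load("top0.pkl");s=load("side0.pkl")
f=lambda u,v,z:onz(c,u/2.75+230,v/2.75+180,z)
A=f(118,204,.144);B=f(668,141,.144)
print("front",A,B,np.linalg.norm(A-B))
yv=(A-B)[:2];yv/=np.linalg.norm(yv);xv=np.array([yv[1],-yv[0]])
yaw=np.degrees(np.arctan2(xv[1],xv[0]))
O=(A+B)[:2]/2+xv*.095
print("O",O,"yaw",yaw)
loc=lambda p:np.array([(p[:2]-O)@xv,(p[:2]-O)@yv,p[2]])
wor=lambda l:np.r_[O+l[0]*xv+l[1]*yv,l[2]]
if __name__=="__main__":
  for n,pp in dict(L=[(152,294),(388,268)],R=[(404,231),(642,203)]).items():
    l=np.mean([loc(f(*q,.100)) for q in pp],0);print(n,l,"out",-l[0]-.111)
  # tall figures' xy at mid height, lid edge: from top/side rays
  for n,q,z in[("tree",(390,333),.05),("stump",(68,290),.04),("white",(700,225),.04),("markL",(500,328),.008),("markR",(638,297),.008)]:print(n,loc(f(*q,z)))
  # lid: which angle matches free-edge corners in both views
  for th in np.radians(np.arange(35,66,3)):
    e=lambda y,o:wor([.095-.193*np.cos(th)+o*np.sin(th),y,.144+.193*np.sin(th)+o*np.cos(th)])
    print(round(th,3),[tuple(np.round(proj(k,e(y,.03)),0)) for k in(c,s) for y in(.203,-.203)],[tuple(np.round(proj(k,e(y,0)),0)) for k in(c,s) for y in(.203,-.203)])
  for y in(.2,-.2): print("corner px side",proj(s,wor([-.095,y,.144])))
E
python3 pose.py
```

```text
front [0.53330377 0.14154079 0.144     ] [ 0.58118848 -0.24954555  0.144     ] 0.3940069400124673
O [ 0.65154193 -0.04245678] yaw 6.980564281997982
L [-0.16343678  0.0962353   0.1       ] out 0.052436782913847776
R [-0.13747291 -0.09515387  0.1       ] out 0.02647290590667832
tree [-0.21544901  0.00960678  0.05      ]
stump [-0.1548291   0.25591875  0.04      ]
white [-0.15988536 -0.23959193  0.04      ]
markL [-0.2245654 -0.0802598  0.008    ]
markR [-0.21227829 -0.19216514  0.008     ]
0.611 [(np.float64(257.0), np.float64(225.0)), (np.float64(493.0), np.float64(198.0)), (np.float64(315.0), np.float64(134.0)), (np.float64(374.0), np.float64(320.0))] [(np.float64(260.0), np.float64(236.0)), (np.float64(490.0), np.float64(209.0)), (np.float64(307.0), np.float64(145.0)), (np.float64(361.0), np.float64(329.0))]
0.663 [(np.float64(256.0), np.float64(221.0)), (np.float64(493.0), np.float64(193.0)), (np.float64(318.0), np.float64(131.0)), (np.float64(379.0), np.float64(316.0))] [(np.float64(259.0), np.float64(232.0)), (np.float64(491.0), np.float64(205.0)), (np.float64(309.0), np.float64(
[... 2457 characters left out ...]
t64(108.0)), (np.float64(430.0), np.float64(293.0))] [(np.float64(250.0), np.float64(194.0)), (np.float64(495.0), np.float64(165.0)), (np.float64(340.0), np.float64(116.0)), (np.float64(410.0), np.float64(301.0))]
1.134 [(np.float64(246.0), np.float64(171.0)), (np.float64(495.0), np.float64(141.0)), (np.float64(359.0), np.float64(106.0)), (np.float64(437.0), np.float64(290.0))] [(np.float64(249.0), np.float64(188.0)), (np.float64(495.0), np.float64(159.0)), (np.float64(345.0), np.float64(113.0)), (np.float64(417.0), np.float64(298.0))]
corner px side (np.float64(294.2059460739835), np.float64(186.56489342666407))
corner px side (np.float64(338.21280477410266), np.float64(359.54059134736667))
```

Lid is at about 0.98 rad, left drawer out 52 mm, right out 26 mm, chest yaw 7°. I'll push with closed fingers pointing down, tool x along chest x, starting with the right drawer.

```bash
cat > go.py <<'E'
# usage: go.py cx cy z : shift to a chest-frame TCP target, in tool axes / 0.03 m units; also state in chest frame
import sys
from cell import sensors
import io,contextlib
with contextlib.redirect_stdout(io.StringIO()):
    from pose import *
s=sensors.sense();Rt=R.from_euler('xyz',s["eef_rot"],degrees=True)
print("t",round(s["time"],2),"chest-frame tcp",loc(s["ee_pos"]).round(4),"rot",s["eef_rot"].round(2),"F",s["wrist_force"].round(1))
if len(sys.argv)>3:
    print("tool units",(Rt.inv().apply(wor([float(a) for a in sys.argv[1:4]])-s["ee_pos"])/.03).round(2),"world",wor([float(a) for a in sys.argv[1:4]]).round(3))
    print("rz units",(s["eef_rot"][2]-yaw)/4)
E
python3 go.py -.175 -.0955 .19
```

```text
t 0.1 chest-frame tcp [-0.4441 -0.4973  0.1887] rot [-179.9     0.     24.68] F [-0.7 -0.1  0.4]
tool units [ 12.62 -10.03  -0.02] world [ 0.489 -0.159  0.19 ]
rz units 4.424712582941681
```

```bash
python3 -m crank '[{"rz":0.885,"gripper":1},{"rz":0.885,"gripper":1},{"rz":0.885,"gripper":1},{"rz":0.885,"gripper":1},{"rz":0.885,"gripper":1},{"x":0.5,"y":-0.7,"gripper":1},{"x":0.5,"y":-0.7,"gripper":1},{"x":0.5,"y":-0.7,"gripper":1},{"x":0.5,"y":-0.7,"gripper":1},{"x":0.5,"y":-0.7,"gripper":1}]' 20
python3 -m crank '[{"x":0.6,"y":-0.9,"gripper":1},{"x":0.6,"y":-0.9,"gripper":1},{"x":0.6,"y":-0.9,"gripper":1},{"x":0.6,"y":-0.9,"gripper":1},{"x":0.6,"y":-0.9,"gripper":1},{"x":0.6,"y":-0.9,"gripper":1},{"x":0.6,"y":-0.9,"gripper":1},{"x":0.6,"y":-0.9,"gripper":1},{"x":0.6,"y":-0.9,"gripper":1},{"gripper":1}]'
python3 go.py -.175 -.0955 .094
```

```text
t 0.1 chest-frame tcp [-0.4441 -0.4973  0.1887] rot [-179.9     0.     24.68] F [-0.7 -0.1  0.4]
tool units [ 12.62 -10.03   3.18] world [ 0.489 -0.159  0.094]
rz units 4.424712582941681validation failed for argument at $[0]...
validation failed for argument at $[0]...
```

Refused without moving, so rows probably need every key.

```bash
python3 -m crank '[{"rx":0,"ry":0,"rz":0.885,"x":0,"y":0,"z":0,"gripper":1},{"rx":0,"ry":0,"rz":0.885,"x":0,"y":0,"z":0,"gripper":1},{"rx":0,"ry":0,"rz":0.885,"x":0,"y":0,"z":0,"gripper":1},{"rx":0,"ry":0,"rz":0.885,"x":0,"y":0,"z":0,"gripper":1},{"rx":0,"ry":0,"rz":0.885,"x":0,"y":0,"z":0,"gripper":1},{"rx":0,"ry":0,"rz":0,"x":0.5,"y":-0.7,"z":0,"gripper":1},{"rx":0,"ry":0,"rz":0,"x":0.5,"y":-0.7,"z":0,"gripper":1},{"rx":0,"ry":0,"rz":0,"x":0.5,"y":-0.7,"z":0,"gripper":1},{"rx":0,"ry":0,"rz":0,"x":0.5,"y":-0.7,"z":0,"gripper":1},{"rx":0,"ry":0,"rz":0,"x":0.5,"y":-0.7,"z":0,"gripper":1}]' 20
python3 go.py -.175 -.0955 .19
```

```text
time: 0.93
ee_pos: [0.3334, -0.4758, 0.1891]
eef_rot: [-179.9, 0.0, 7.0]
wrist_force: [0.4, -0.4, 0.6]
finger_gap: 0.0307
grip_force: 0.0
t 0.93 chest-frame tcp [-0.3685 -0.3915  0.1891] rot [-1.7995e+02  2.0000e-02  6.9700e+00] F [ 0.4 -0.4  0.6]
tool units [ 6.45 -9.87 -0.02] world [ 0.489 -0.159  0.19 ]
rz units -0.0016893735869061288
```

```bash
python3 -m crank '[{"rx":0,"ry":0,"rz":0,"x":0.64,"y":-0.98,"z":0,"gripper":1},{"rx":0,"ry":0,"rz":0,"x":0.64,"y":-0.98,"z":0,"gripper":1},{"rx":0,"ry":0,"rz":0,"x":0.64,"y":-0.98,"z":0,"gripper":1},{"rx":0,"ry":0,"rz":0,"x":0.64,"y":-0.98,"z":0,"gripper":1},{"rx":0,"ry":0,"rz":0,"x":0.64,"y":-0.98,"z":0,"gripper":1},{"rx":0,"ry":0,"rz":0,"x":0.64,"y":-0.98,"z":0,"gripper":1},{"rx":0,"ry":0,"rz":0,"x":0.64,"y":-0.98,"z":0,"gripper":1},{"rx":0,"ry":0,"rz":0,"x":0.64,"y":-0.98,"z":0,"gripper":1},{"rx":0,"ry":0,"rz":0,"x":0.64,"y":-0.98,"z":0,"gripper":1},{"rx":0,"ry":0,"rz":0,"x":0.64,"y":-0.98,"z":0,"gripper":1}]'
python3 -m crank '[{"rx":0,"ry":0,"rz":0,"x":0,"y":0,"z":0.4,"gripper":1},{"rx":0,"ry":0,"rz":0,"x":0,"y":0,"z":0.4,"gripper":1},{"rx":0,"ry":0,"rz":0,"x":0,"y":0,"z":0.4,"gripper":1},{"rx":0,"ry":0,"rz":0,"x":0,"y":0,"z":0.4,"gripper":1},{"rx":0,"ry":0,"rz":0,"x":0,"y":0,"z":0.4,"gripper":1},{"rx":0,"ry":0,"rz":0,"x":0,"y":0,"z":0.4,"gripper":1},{"rx":0,"ry":0,"rz":0,"x":0,"y":0,"z":0.4,"gripper":1},{"rx":0,"ry":0,"rz":0,"x":0,"y":0,"z":0.4,"gripper":1},{"rx":0,"ry":0,"rz":0,"x":0,"y":0,"z":0,"gripper":1},{"rx":0,"ry":0,"rz":0,"x":0,"y":0,"z":0,"gripper":1}]'
python3 go.py -.12 -.0955 .094
python3 - <<'E'
from cell import viewer
import cv2
c=viewer.read_camera("side");cv2.imwrite("pics/s1.png",c["pixels"][:,:,::-1])
E
```

```text
time: 1.77
ee_pos: [0.4882, -0.1604, 0.1894]
eef_rot: [-180.0, 0.0, 7.0]
wrist_force: [1.6, -0.4, 0.7]
finger_gap: 0.0003
grip_force: 0.0
time: 2.6
ee_pos: [0.4873, -0.1619, 0.0931]
eef_rot: [-180.0, 0.1, 7.0]
wrist_force: [0.1, -0.9, -0.2]
finger_gap: 0.0008
grip_force: 0.0
t 2.6 chest-frame tcp [-0.1775 -0.0986  0.0931] rot [-1.7996e+02  1.0000e-01  6.9800e+00] F [ 0.1 -0.9 -0.2]
tool units [ 1.92 -0.1  -0.03] world [ 0.544 -0.152  0.094]
rz units 0.00015443061214104326
```

View pics/s1.png

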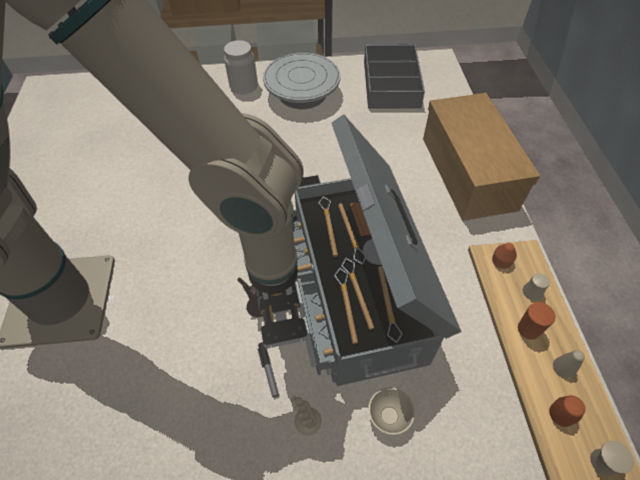

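The gripper sits at about (285,310), in front of the right drawer and clear of the tree and marker. I'll push slowly.

```bash
python3 -m crank '[{"rx":0,"ry":0,"rz":0,"x":0.17,"y":0,"z":0,"gripper":1},{"rx":0,"ry":0,"rz":0,"x":0.17,"y":0,"z":0,"gripper":1},{"rx":0,"ry":0,"rz":0,"x":0.17,"y":0,"z":0,"gripper":1},{"rx":0,"ry":0,"rz":0,"x":0.17,"y":0,"z":0,"gripper":1},{"rx":0,"ry":0,"rz":0,"x":0.17,"y":0,"z":0,"gripper":1},{"rx":0,"ry":0,"rz":0,"x":0.17,"y":0,"z":0,"gripper":1},{"rx":0,"ry":0,"rz":0,"x":0.17,"y":0,"z":0,"gripper":1},{"rx":0,"ry":0,"rz":0,"x":0.17,"y":0,"z":0,"gripper":1},{"rx":0,"ry":0,"rz":0,"x":0.17,"y":0,"z":0,"gripper":1},{"rx":0,"ry":0,"rz":0,"x":0.17,"y":0,"z":0,"gripper":1}]'
python3 go.py -.12 -.0955 .094
```

```text
time: 3.48
ee_pos: [0.5391, -0.1558, 0.0935]
eef_rot: [-180.0, 0.0, 7.0]
wrist_force: [0.4, 0.2, -0.5]
finger_gap: 0.0004
grip_force: 0.0
t 3.48 chest-frame tcp [-0.1254 -0.0989  0.0935] rot [-1.80e+02  1.00e-02  6.98e+00] F [ 0.4  0.2 -0.5]
tool units [ 0.18 -0.11 -0.02] world [ 0.544 -0.152  0.094]
rz units 0.00011659385766837893
```

```bash
python3 -m crank '[{"rx":0,"ry":0,"rz":0,"x":0.05,"y":0,"z":0,"gripper":1},{"rx":0,"ry":0,"rz":0,"x":0.05,"y":0,"z":0,"gripper":1},{"rx":0,"ry":0,"rz":0,"x":0.05,"y":0,"z":0,"gripper":1},{"rx":0,"ry":0,"rz":0,"x":0.05,"y":0,"z":0,"gripper":1},{"rx":0,"ry":0,"rz":0,"x":0.05,"y":0,"z":0,"gripper":1},{"rx":0,"ry":0,"rz":0,"x":0.05,"y":0,"z":0,"gripper":1},{"rx":0,"ry":0,"rz":0,"x":0,"y":0,"z":0,"gripper":1},{"rx":0,"ry":0,"rz":0,"x":0,"y":0,"z":0,"gripper":1},{"rx":0,"ry":0,"rz":0,"x":0,"y":0,"z":0,"gripper":1},{"rx":0,"ry":0,"rz":0,"x":0,"y":0,"z":0,"gripper":1}]'
python3 go.py -.12 -.0955 .094
python3 - <<'E'
from cell import viewer
import cv2
c=viewer.read_camera("side");cv2.imwrite("pics/s2.png",cv2.resize(c["pixels"][200:420,200:460,::-1],None,fx=2.7,fy=2.7))
E
```

```text
time: 4.32
ee_pos: [0.5474, -0.1548, 0.0936]
eef_rot: [-180.0, 0.0, 7.0]
wrist_force: [-0.2, -0.3, -0.6]
finger_gap: 0.0002
grip_force: 0.0
t 4.32 chest-frame tcp [-0.117  -0.0989  0.0936] rot [-180.      0.      6.98] F [-0.2 -0.3 -0.6]
tool units [-0.1  -0.11 -0.01] world [ 0.544 -0.152  0.094]
rz units -0.0006261120170600876
```

View pics/s2.png

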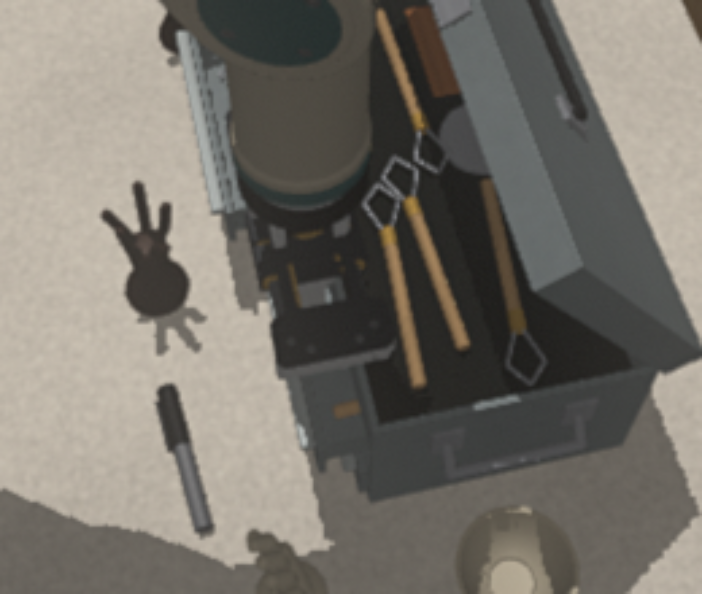

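```bash
python3 - <<'E'
from pose import *
for o in(0,.013,.026): print(o,[np.round(proj(k,wor([-.111-o,-.1835,.098])),0) for k in(s,c)])
from cell import viewer
import cv2
s1=viewer.read_camera("side");t1=viewer.read_camera("top")
a=lambda im,y,x:cv2.resize(im[y:y+140,x:x+140,::-1],None,fx=2.8,fy=2.8)
cv2.imwrite("pics/cmp.png",np.vstack([np.hstack([a(s["pixels"],260,260),a(s1["pixels"],260,260)])[:298],np.hstack([a(c["pixels"],200,370),a(t1["pixels"],200,370)])[:298]]))
E
```

```text
front [0.53330377 0.14154079 0.144     ] [ 0.58118848 -0.24954555  0.144     ] 0.3940069400124673
O [ 0.65154193 -0.04245678] yaw 6.980564281997982
0 [array([327., 362.]), array([462., 241.])]
0.013 [array([320., 364.]), array([462., 247.])]
0.026 [array([312., 366.]), array([463., 254.])]
```

View pics/cmp.png

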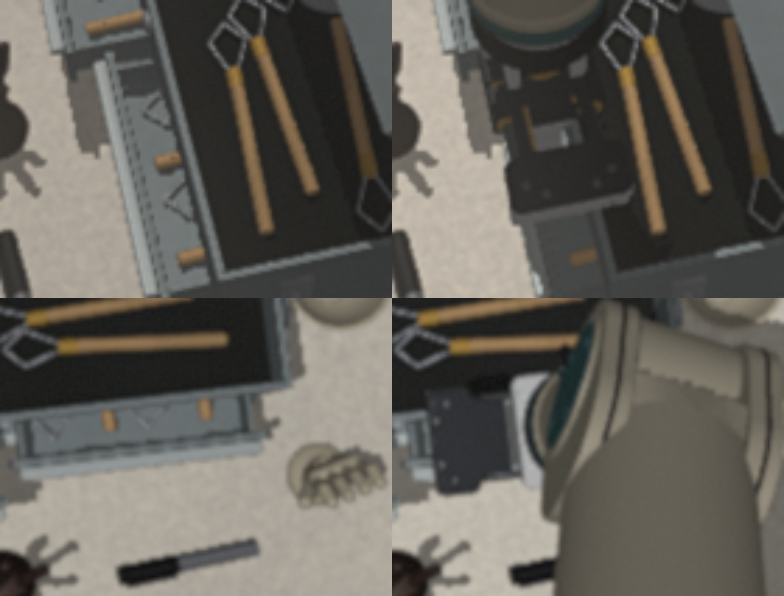

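```bash
python3 - <<'E'
from pose import *
from cell import sensors
p=sensors.sense()["ee_pos"]
for z in(.085,.18,.25): print(z,[np.round(proj(k,[p[0],p[1],z]),0) for k in(s,c)])
P=wor([-.117,-.1835,.1]);print(wor([-.137,-.0955,.1]),P)
E
```

```text
front [0.53330377 0.14154079 0.144     ] [ 0.58118848 -0.24954555  0.144     ] 0.3940069400124673
O [ 0.65154193 -0.04245678] yaw 6.980564281997982
0.085 [array([314., 324.]), array([420., 249.])]
0.18 [array([312., 300.]), array([427., 248.])]
0.25 [array([311., 279.]), array([434., 247.])]
[ 0.52716382 -0.15389885  0.1       ] [ 0.55771044 -0.23881589  0.1       ]
```

The views disagree on whether the drawer moved. I'll lift clear, back off, and measure the lip again.

```bash
python3 -m crank '[{"rx":0,"ry":0,"rz":0,"x":-0.1,"y":0,"z":0,"gripper":1},{"rx":0,"ry":0,"rz":0,"x":-0.1,"y":0,"z":-0.6,"gripper":1},{"rx":0,"ry":0,"rz":0,"x":0,"y":0,"z":-1,"gripper":1},{"rx":0,"ry":0,"rz":0,"x":0,"y":0,"z":-1,"gripper":1},{"rx":0,"ry":0,"rz":0,"x":0,"y":0,"z":-1,"gripper":1},{"rx":0,"ry":0,"rz":0,"x":-1,"y":0,"z":0,"gripper":1},{"rx":0,"ry":0,"rz":0,"x":-1,"y":0,"z":0,"gripper":1},{"rx":0,"ry":0,"rz":0,"x":-1,"y":0,"z":0,"gripper":1},{"rx":0,"ry":0,"rz":0,"x":-1,"y":0,"z":0,"gripper":1},{"rx":0,"ry":0,"rz":0,"x":0,"y":0,"z":0,"gripper":1}]'
python3 go.py
python3 - <<'E'
from cell import viewer
from pose import *
import cv2,pickle
s1=viewer.read_camera("side");t1=viewer.read_camera("top")
pickle.dump(s1,open("side1.pkl","wb"));pickle.dump(t1,open("top1.pkl","wb"))
a=lambda im,y,x:cv2.resize(im[y:y+140,x:x+140,::-1],None,fx=2.8,fy=2.8)
cv2.imwrite("pics/cmp2.png",np.vstack([np.hstack([a(s["pixels"],260,260),a(s1["pixels"],260,260)])[:298],np.hstack([a(c["pixels"],200,370),a(t1["pixels"],200,370)])[:298]]))
E
```

```text
time: 5.3
ee_pos: [0.4154, -0.1707, 0.2015]
eef_rot: [-179.9, 0.3, 6.7]
wrist_force: [-1.2, -0.3, 0.6]
finger_gap: 0.0004
grip_force: 0.0
t 5.3 chest-frame tcp [-0.25   -0.0986  0.2015] rot [-179.91    0.32    6.75] F [-1.2 -0.3  0.6]
front [0.53330377 0.14154079 0.144     ] [ 0.58118848 -0.24954555  0.144     ] 0.3940069400124673
O [ 0.65154193 -0.04245678] yaw 6.980564281997982
```

View pics/cmp2.png

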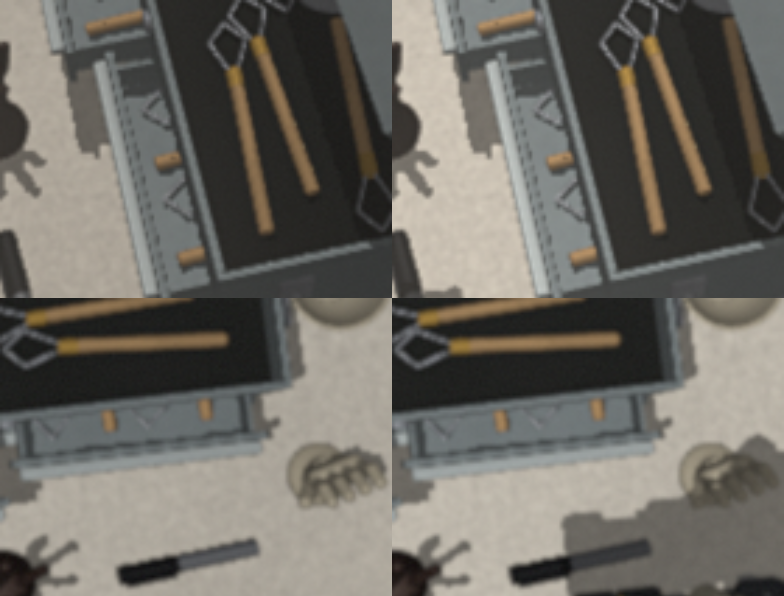

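The drawer didn't move: the lip is in the same place in both pairs, so the fingertips passed over it. I'll go 18 mm lower and retry, watching the force.

```bash
python3 -m crank '[{"rx":0,"ry":0,"rz":0,"x":0.8,"y":0,"z":0,"gripper":1},{"rx":0,"ry":0,"rz":0,"x":0.8,"y":0,"z":0,"gripper":1},{"rx":0,"ry":0,"rz":0,"x":0.7,"y":0,"z":0.6,"gripper":1},{"rx":0,"ry":0,"rz":0,"x":0,"y":0,"z":0.8,"gripper":1},{"rx":0,"ry":0,"rz":0,"x":0,"y":0,"z":0.8,"gripper":1},{"rx":0,"ry":0,"rz":0,"x":0,"y":0,"z":0.8,"gripper":1},{"rx":0,"ry":0,"rz":0,"x":0,"y":0,"z":0.6,"gripper":1},{"rx":0,"ry":0,"rz":0,"x":0,"y":0,"z":0.6,"gripper":1},{"rx":0,"ry":0,"rz":0,"x":0,"y":0,"z":0,"gripper":1},{"rx":0,"ry":0,"rz":0,"x":0,"y":0,"z":0,"gripper":1}]'
python3 go.py
python3 -m crank '[{"rx":0,"ry":0,"rz":0,"x":0.15,"y":0,"z":0,"gripper":1},{"rx":0,"ry":0,"rz":0,"x":0.15,"y":0,"z":0,"gripper":1},{"rx":0,"ry":0,"rz":0,"x":0.15,"y":0,"z":0,"gripper":1},{"rx":0,"ry":0,"rz":0,"x":0.15,"y":0,"z":0,"gripper":1},{"rx":0,"ry":0,"rz":0,"x":0.15,"y":0,"z":0,"gripper":1},{"rx":0,"ry":0,"rz":0,"x":0.15,"y":0,"z":0,"gripper":1},{"rx":0,"ry":0,"rz":0,"x":0.15,"y":0,"z":0,"gripper":1},{"rx":0,"ry":0,"rz":0,"x":0.15,"y":0,"z":0,"gripper":1},{"rx":0,"ry":0,"rz":0,"x":0.15,"y":0,"z":0,"gripper":1},{"rx":0,"ry":0,"rz":0,"x":0.1,"y":0,"z":0,"gripper":1}]'
python3 go.py
```

```text
time: 6.23
ee_pos: [0.4914, -0.1613, 0.0748]
eef_rot: [-180.0, 0.1, 7.0]
wrist_force: [-0.6, -0.6, 0.1]
finger_gap: 0.0003
grip_force: 0.0
t 6.23 chest-frame tcp [-0.1734 -0.0985  0.0748] rot [-1.7996e+02  7.0000e-02  7.0300e+00] F [-0.6 -0.6  0.1]
time: 7.07
ee_pos: [0.5345, -0.1564, 0.0755]
eef_rot: [-180.0, 0.0, 7.0]
wrist_force: [-2.1, -0.2, 1.8]
finger_gap: 0.0004
grip_force: 1.3
t 7.07 chest-frame tcp [-0.13   -0.0989  0.0755] rot [-1.80e+02  1.00e-02  6.99e+00] F [-2.1 -0.2  1.8]
```

Contact now. I'll continue gently to the stop.

```bash
python3 -m crank '[{"rx":0,"ry":0,"rz":0,"x":0.05,"y":0,"z":0,"gripper":1},{"rx":0,"ry":0,"rz":0,"x":0.05,"y":0,"z":0,"gripper":1},{"rx":0,"ry":0,"rz":0,"x":0.05,"y":0,"z":0,"gripper":1},{"rx":0,"ry":0,"rz":0,"x":0.05,"y":0,"z":0,"gripper":1},{"rx":0,"ry":0,"rz":0,"x":0.05,"y":0,"z":0,"gripper":1},{"rx":0,"ry":0,"rz":0,"x":0.05,"y":0,"z":0,"gripper":1},{"rx":0,"ry":0,"rz":0,"x":0.05,"y":0,"z":0,"gripper":1},{"rx":0,"ry":0,"rz":0,"x":0.05,"y":0,"z":0,"gripper":1},{"rx":0,"ry":0,"rz":0,"x":0,"y":0,"z":0,"gripper":1},{"rx":0,"ry":0,"rz":0,"x":0,"y":0,"z":0,"gripper":1}]'
python3 go.py
cat > lip.py <<'E'
# top camera: brightest/lip row position near given chest y's -> profile against chest x at z=.1
from pose import *
from cell import viewer
import sys
t=viewer.read_camera("top");g=t["pixels"].astype(float).mean(2)
from scipy.ndimage import map_coordinates as mc
for y in map(float,sys.argv[1:]):
    xs=np.arange(-.175,-.09,.003)
    uv=np.array([proj(t,wor([x,y,.103])) for x in xs]);u0=np.array([proj(c,wor([x,y,.103])) for x in xs])
    print(y,"now",mc(g,uv.T[::-1],order=1).astype(int),"\n start",mc(c["pixels"].astype(float).mean(2),u0.T[::-1],order=1).astype(int))
E
python3 lip.py -.02 .09
```

```text
time: 7.9
ee_pos: [0.5416, -0.1554, 0.0754]
eef_rot: [-179.9, 0.4, 6.9]
wrist_force: [-10.0, -0.7, 7.6]
finger_gap: 0.0003
grip_force: 5.1
t 7.9 chest-frame tcp [-0.1228 -0.0988  0.0754] rot [-179.91    0.44    6.93] F [-10.   -0.7   7.6]
front [0.53330377 0.14154079 0.144     ] [ 0.58118848 -0.24954555  0.144     ] 0.3940069400124673
O [ 0.65154193 -0.04245678] yaw 6.980564281997982
-0.02 now [183 183 183 180 181 184 176 157 155 129  89 115 151 155 152 147 141 149
 154 161 158 132 131 129 117 108  97  90  84] 
 start [169 168 168 166 166 169 169 165 164 143 109 119 142 150 143 106 104  80
  86 101 100  96  91  91  99 100  92  99  93]
0.09 now [181 179 171 163 172 163 133 120  90  93 124 126 124 125 127 124 114 109
 107 104 106 116 117 122 125 122 111 114  97] 
 start [167 166 158 151 159 150 123 111  83  85 114 115 115 115 117 114 106 100
  98  96  98 108 108 113 115 114 102 106  89]
```

```bash
python3 -m crank '[{"rx":0,"ry":0,"rz":0,"x":-0.3,"y":0,"z":0,"gripper":1},{"rx":0,"ry":0,"rz":0,"x":-1,"y":0,"z":0,"gripper":1},{"rx":0,"ry":0,"rz":0,"x":0,"y":0,"z":-1,"gripper":1},{"rx":0,"ry":0,"rz":0,"x":0,"y":0,"z":-1,"gripper":1},{"rx":0,"ry":0,"rz":0,"x":0,"y":0,"z":-1,"gripper":1},{"rx":0,"ry":0,"rz":0,"x":-1,"y":-0.9,"z":-0.3,"gripper":1},{"rx":0,"ry":0,"rz":0,"x":-1,"y":-0.9,"z":0,"gripper":1},{"rx":0,"ry":0,"rz":0,"x":0,"y":-1,"z":0,"gripper":1},{"rx":0,"ry":0,"rz":0,"x":0,"y":-1,"z":0,"gripper":1},{"rx":0,"ry":0,"rz":0,"x":0,"y":-0.5,"z":0,"gripper":1}]'
python3 go.py
python3 - <<'E'
from cell import viewer
from pose import *
import cv2,pickle
s1=viewer.read_camera("side");t1=viewer.read_camera("top")
a=lambda im,y,x,h,w,f:cv2.resize(im[y:y+h,x:x+w,::-1],(int(w*f),int(h*f)))
cv2.imwrite("pics/cmp3.png",np.hstack([a(s1["pixels"],150,190,300,200,2),a(t1["pixels"],150,240,300,190,2)]))
E
```

```text
time: 8.78
ee_pos: [0.4327, -0.0354, 0.1752]
eef_rot: [-179.9, -0.2, 7.2]
wrist_force: [0.5, 0.1, 0.5]
finger_gap: 0.0004
grip_force: 0.0
t 8.78 chest-frame tcp [-0.2164  0.0336  0.1752] rot [-179.92   -0.22    7.16] F [0.5 0.1 0.5]
front [0.53330377 0.14154079 0.144     ] [ 0.58118848 -0.24954555  0.144     ] 0.3940069400124673
O [ 0.65154193 -0.04245678] yaw 6.980564281997982
```

View pics/cmp3.png

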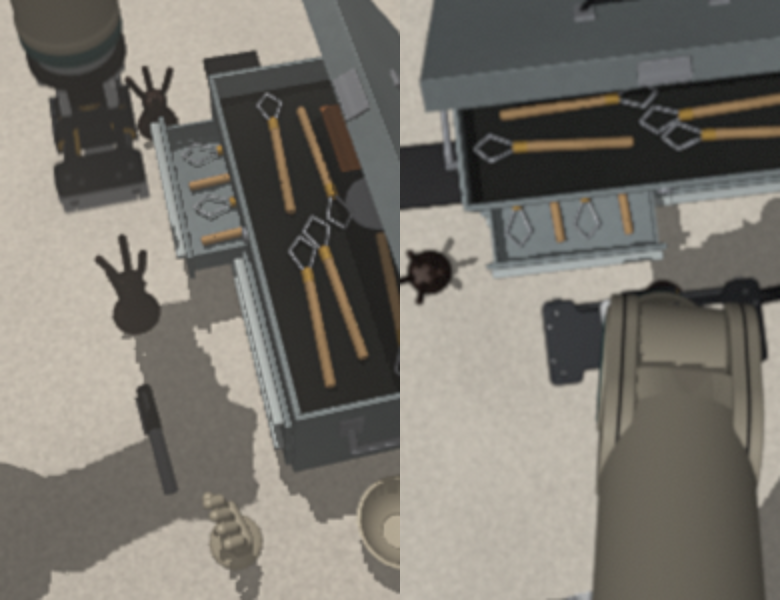

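In the side view the right drawer's lip end is at about (331,362), against a predicted (327,362) when home, so it is in. The left one is next, with the same approach at TCP z = 0.070.

```bash
python3 -m crank '[{"rx":0,"ry":0,"rz":0,"x":0.2,"y":-0.7,"z":0,"gripper":1},{"rx":0,"ry":0,"rz":0,"x":0.2,"y":-0.7,"z":0,"gripper":1},{"rx":0,"ry":0,"rz":0,"x":0.1,"y":-0.7,"z":0,"gripper":1},{"rx":0,"ry":0,"rz":0,"x":0,"y":0,"z":0.7,"gripper":1},{"rx":0,"ry":0,"rz":0,"x":0,"y":0,"z":0.7,"gripper":1},{"rx":0,"ry":0,"rz":0,"x":0,"y":0,"z":0.7,"gripper":1},{"rx":0,"ry":0,"rz":0,"x":0,"y":0,"z":0.7,"gripper":1},{"rx":0,"ry":0,"rz":0,"x":0,"y":0,"z":0.7,"gripper":1},{"rx":0,"ry":0,"rz":0,"x":0,"y":0,"z":0,"gripper":1},{"rx":0,"ry":0,"rz":0,"x":0,"y":0,"z":0,"gripper":1}]'
python3 go.py
python3 -m crank '[{"rx":0,"ry":0,"rz":0,"x":0.2,"y":0,"z":0,"gripper":1},{"rx":0,"ry":0,"rz":0,"x":0.2,"y":0,"z":0,"gripper":1},{"rx":0,"ry":0,"rz":0,"x":0.2,"y":0,"z":0,"gripper":1},{"rx":0,"ry":0,"rz":0,"x":0.2,"y":0,"z":0,"gripper":1},{"rx":0,"ry":0,"rz":0,"x":0.2,"y":0,"z":0,"gripper":1},{"rx":0,"ry":0,"rz":0,"x":0.2,"y":0,"z":0,"gripper":1},{"rx":0,"ry":0,"rz":0,"x":0.2,"y":0,"z":0,"gripper":1},{"rx":0,"ry":0,"rz":0,"x":0.2,"y":0,"z":0,"gripper":1},{"rx":0,"ry":0,"rz":0,"x":0.2,"y":0,"z":0,"gripper":1},{"rx":0,"ry":0,"rz":0,"x":0.1,"y":0,"z":0,"gripper":1}]'
python3 go.py
```

```text
time: 9.72
ee_pos: [0.4396, 0.0244, 0.0691]
eef_rot: [180.0, 0.0, 6.9]
wrist_force: [-0.9, 0.2, -0.1]
finger_gap: 0.0005
grip_force: 0.0
t 9.72 chest-frame tcp [-0.2023  0.0922  0.0691] rot [1.7998e+02 5.0000e-02 6.9100e+00] F [-0.9  0.2 -0.1]
time: 10.55
ee_pos: [0.4969, 0.0325, 0.0695]
eef_rot: [-180.0, -0.0, 7.0]
wrist_force: [-2.9, 0.4, 2.1]
finger_gap: 0.0001
grip_force: 1.3
t 10.55 chest-frame tcp [-0.1443  0.0932  0.0695] rot [-1.80e+02 -4.00e-02  6.99e+00] F [-2.9  0.4  2.1]
```

Contact. It needs about 21 mm more to the stop at around −0.123, plus a slight overpush.

```bash
python3 -m crank '[{"rx":0,"ry":0,"rz":0,"x":0.15,"y":0,"z":0,"gripper":1},{"rx":0,"ry":0,"rz":0,"x":0.15,"y":0,"z":0,"gripper":1},{"rx":0,"ry":0,"rz":0,"x":0.12,"y":0,"z":0,"gripper":1},{"rx":0,"ry":0,"rz":0,"x":0.1,"y":0,"z":0,"gripper":1},{"rx":0,"ry":0,"rz":0,"x":0.08,"y":0,"z":0,"gripper":1},{"rx":0,"ry":0,"rz":0,"x":0.08,"y":0,"z":0,"gripper":1},{"rx":0,"ry":0,"rz":0,"x":0.08,"y":0,"z":0,"gripper":1},{"rx":0,"ry":0,"rz":0,"x":0.08,"y":0,"z":0,"gripper":1},{"rx":0,"ry":0,"rz":0,"x":0,"y":0,"z":0,"gripper":1},{"rx":0,"ry":0,"rz":0,"x":0,"y":0,"z":0,"gripper":1}]'
python3 go.py
```

```text
time: 11.38
ee_pos: [0.5176, 0.0351, 0.0693]
eef_rot: [-180.0, 0.4, 7.0]
wrist_force: [-8.4, -0.3, 5.5]
finger_gap: 0.0001
grip_force: 3.9
t 11.38 chest-frame tcp [-0.1235  0.0932  0.0693] rot [-179.98    0.36    6.98] F [-8.4 -0.3  5.5]
```

The left drawer is home too (stopped at the same −0.123 with 8 N). Next I'll back off, rise above the lid, then move over behind its free edge.

```bash
python3 -m crank '[{"rx":0,"ry":0,"rz":0,"x":-0.5,"y":0,"z":0,"gripper":1},{"rx":0,"ry":0,"rz":0,"x":-1,"y":0,"z":0,"gripper":1},{"rx":0,"ry":0,"rz":0,"x":0,"y":0,"z":-1,"gripper":1},{"rx":0,"ry":0,"rz":0,"x":0,"y":0,"z":-1,"gripper":1},{"rx":0,"ry":0,"rz":0,"x":0,"y":0,"z":-1,"gripper":1},{"rx":0,"ry":0,"rz":0,"x":0,"y":0,"z":-1,"gripper":1},{"rx":0,"ry":0,"rz":0,"x":0,"y":0.4,"z":-1,"gripper":1},{"rx":0,"ry":0,"rz":0,"x":0,"y":0.5,"z":-1,"gripper":1},{"rx":0,"ry":0,"rz":0,"x":0,"y":0.5,"z":-1,"gripper":1},{"rx":0,"ry":0,"rz":0,"x":0,"y":0.5,"z":-1,"gripper":1}]'
python3 -m crank '[{"rx":0,"ry":0,"rz":0,"x":0,"y":0.5,"z":-1,"gripper":1},{"rx":0,"ry":0,"rz":0,"x":0,"y":0.5,"z":-1,"gripper":1},{"rx":0,"ry":0,"rz":0,"x":0,"y":0.2,"z":-1,"gripper":1},{"rx":0,"ry":0,"rz":0,"x":0.5,"y":0,"z":-0.4,"gripper":1},{"rx":0,"ry":0,"rz":0,"x":0.5,"y":0,"z":0,"gripper":1},{"rx":0,"ry":0,"rz":0,"x":0.5,"y":0,"z":0,"gripper":1},{"rx":0,"ry":0,"rz":0,"x":0.5,"y":0,"z":0,"gripper":1},{"rx":0,"ry":0,"rz":0,"x":0.5,"y":0,"z":0,"gripper":1},{"rx":0,"ry":0,"rz":0,"x":0,"y":0,"z":0,"gripper":1},{"rx":0,"ry":0,"rz":0,"x":0,"y":0,"z":0,"gripper":1}]'
python3 go.py .045 0 .40
python3 -c "from cell import sensors;print(sensors.sense()['joint_pos'].round(1))"
```

```text
time: 12.22
ee_pos: [0.4845, -0.0275, 0.312]
eef_rot: [180.0, -0.2, 7.0]
wrist_force: [1.2, -0.4, -0.4]
finger_gap: 0.0002
grip_force: 0.0
time: 13.05
ee_pos: [0.5627, -0.0535, 0.4114]
eef_rot: [180.0, -0.0, 7.0]
wrist_force: [-0.9, -0.0, 0.5]
finger_gap: 0.0005
grip_force: 0.0
t 13.05 chest-frame tcp [-8.950e-02 -1.000e-04  4.114e-01] rot [ 1.7997e+02 -5.0000e-02  6.9800e+00] F [-0.9 -0.   0.5]
tool units [ 4.48 -0.    0.38] world [ 0.696 -0.037  0.4  ]
rz units 0.0006142028016100642
[ -3.2  19.6   8.6  79.7  -2.9  80.8 -77.6]
```

```bash
python3 -m crank '[{"rx":0,"ry":0,"rz":0,"x":0.66,"y":0,"z":0,"gripper":1},{"rx":0,"ry":0,"rz":0,"x":0.66,"y":0,"z":0,"gripper":1},{"rx":0,"ry":0,"rz":0,"x":0.66,"y":0,"z":0,"gripper":1},{"rx":0,"ry":0,"rz":0,"x":0.66,"y":0,"z":0,"gripper":1},{"rx":0,"ry":0,"rz":0,"x":0.66,"y":0,"z":0,"gripper":1},{"rx":0,"ry":0,"rz":0,"x":0.66,"y":0,"z":0,"gripper":1},{"rx":0,"ry":0,"rz":0,"x":0.66,"y":0,"z":0,"gripper":1},{"rx":0,"ry":0,"rz":0,"x":0,"y":0,"z":0.6,"gripper":1},{"rx":0,"ry":0,"rz":0,"x":0,"y":0,"z":0.6,"gripper":1},{"rx":0,"ry":0,"rz":0,"x":0,"y":0,"z":0.6,"gripper":1}]'
python3 go.py
python3 -m crank '[{"rx":0,"ry":0,"rz":0,"x":0,"y":0,"z":0.2,"gripper":1},{"rx":0,"ry":0,"rz":0,"x":0,"y":0,"z":0.2,"gripper":1},{"rx":0,"ry":0,"rz":0,"x":0,"y":0,"z":0.2,"gripper":1},{"rx":0,"ry":0,"rz":0,"x":0,"y":0,"z":0.2,"gripper":1},{"rx":0,"ry":0,"rz":0,"x":0,"y":0,"z":0.2,"gripper":1},{"rx":0,"ry":0,"rz":0,"x":0,"y":0,"z":0.2,"gripper":1},{"rx":0,"ry":0,"rz":0,"x":0,"y":0,"z":0.2,"gripper":1},{"rx":0,"ry":0,"rz":0,"x":0,"y":0,"z":0.2,"gripper":1},{"rx":0,"ry":0,"rz":0,"x":0,"y":0,"z":0,"gripper":1},{"rx":0,"ry":0,"rz":0,"x":0,"y":0,"z":0,"gripper":1}]'
python3 go.py
python3 - <<'E'
from cell import viewer
import cv2
c=viewer.read_camera("side");cv2.imwrite("pics/s5.png",c["pixels"][:,:,::-1])
E
```

```text
time: 13.88
ee_pos: [0.6996, -0.037, 0.3574]
eef_rot: [180.0, -0.1, 7.0]
wrist_force: [0.4, 0.6, 1.0]
finger_gap: 0.0003
grip_force: 0.0
t 13.88 chest-frame tcp [ 0.0484 -0.0004  0.3574] rot [ 1.7996e+02 -8.0000e-02  6.9500e+00] F [0.4 0.6 1. ]
time: 14.72
ee_pos: [0.6994, -0.0364, 0.3092]
eef_rot: [-180.0, 0.0, 7.0]
wrist_force: [-0.8, 0.2, 0.3]
finger_gap: 0.0005
grip_force: 0.0
t 14.72 chest-frame tcp [4.830e-02 2.000e-04 3.092e-01] rot [-1.7999e+02  4.0000e-02  6.9900e+00] F [-0.8  0.2  0.3]
```

View pics/s5.png

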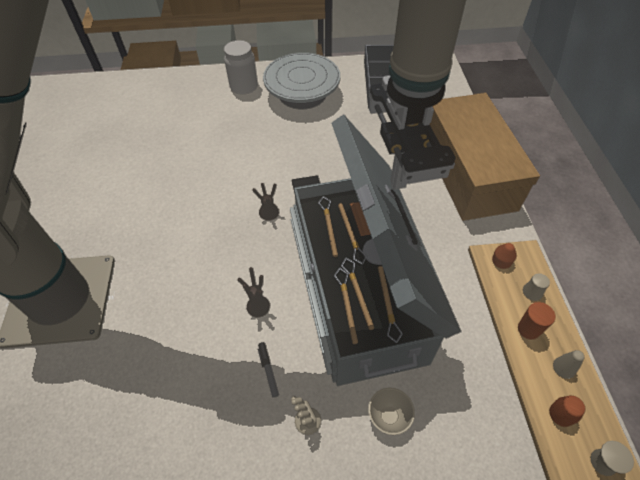

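The gripper hangs behind the lid at about (410,165), with the finger just short of the outer face, and both upper drawers look flush. I'll lower a little, then push towards the robot until it touches.

```bash
python3 -m crank '[{"rx":0,"ry":0,"rz":0,"x":0,"y":0,"z":0.25,"gripper":1},{"rx":0,"ry":0,"rz":0,"x":0,"y":0,"z":0.25,"gripper":1},{"rx":0,"ry":0,"rz":0,"x":-0.1,"y":0,"z":0,"gripper":1},{"rx":0,"ry":0,"rz":0,"x":-0.1,"y":0,"z":0,"gripper":1},{"rx":0,"ry":0,"rz":0,"x":-0.1,"y":0,"z":0,"gripper":1},{"rx":0,"ry":0,"rz":0,"x":-0.1,"y":0,"z":0,"gripper":1},{"rx":0,"ry":0,"rz":0,"x":-0.1,"y":0,"z":0,"gripper":1},{"rx":0,"ry":0,"rz":0,"x":-0.1,"y":0,"z":0,"gripper":1},{"rx":0,"ry":0,"rz":0,"x":0,"y":0,"z":0,"gripper":1},{"rx":0,"ry":0,"rz":0,"x":0,"y":0,"z":0,"gripper":1}]'
python3 go.py
```

```text
time: 15.6
ee_pos: [0.6817, -0.0387, 0.2949]
eef_rot: [180.0, -0.0, 7.0]
wrist_force: [0.8, -0.1, 0.8]
finger_gap: 0.0001
grip_force: 0.0
t 15.6 chest-frame tcp [3.040e-02 1.000e-04 2.949e-01] rot [ 1.80e+02 -3.00e-02  6.98e+00] F [ 0.8 -0.1  0.8]
```

```bash
python3 -m crank '[{"rx":0,"ry":0,"rz":0,"x":0,"y":0,"z":0.1,"gripper":1},{"rx":0,"ry":0,"rz":0,"x":0,"y":0,"z":0.1,"gripper":1},{"rx":0,"ry":0,"rz":0,"x":0,"y":0,"z":0.1,"gripper":1},{"rx":0,"ry":0,"rz":0,"x":0,"y":0,"z":0.1,"gripper":1},{"rx":0,"ry":0,"rz":0,"x":-0.1,"y":0,"z":0,"gripper":1},{"rx":0,"ry":0,"rz":0,"x":-0.1,"y":0,"z":0,"gripper":1},{"rx":0,"ry":0,"rz":0,"x":-0.1,"y":0,"z":0,"gripper":1},{"rx":0,"ry":0,"rz":0,"x":0,"y":0,"z":0,"gripper":1},{"rx":0,"ry":0,"rz":0,"x":0,"y":0,"z":0,"gripper":1},{"rx":0,"ry":0,"rz":0,"x":0,"y":0,"z":0,"gripper":1}]'
python3 go.py
```

```text
time: 16.43
ee_pos: [0.6744, -0.0393, 0.283]
eef_rot: [180.0, -0.2, 7.0]
wrist_force: [5.6, 2.0, 1.3]
finger_gap: 0.0002
grip_force: 2.3
t 16.43 chest-frame tcp [0.023  0.0003 0.283 ] rot [180.    -0.19   7.  ] F [5.6 2.  1.3]
```

Contact, but it is close to the free edge and the fingertips sit higher than nominal. I'll re-seat about 25 mm further down the face so the fingers can't slip over the edge.

```bash
python3 -m crank '[{"rx":0,"ry":0,"rz":0,"x":0.35,"y":0,"z":0,"gripper":1},{"rx":0,"ry":0,"rz":0,"x":0.4,"y":0,"z":0,"gripper":1},{"rx":0,"ry":0,"rz":0,"x":0,"y":0,"z":0.35,"gripper":1},{"rx":0,"ry":0,"rz":0,"x":0,"y":0,"z":0.35,"gripper":1},{"rx":0,"ry":0,"rz":0,"x":-0.1,"y":0,"z":0,"gripper":1},{"rx":0,"ry":0,"rz":0,"x":-0.1,"y":0,"z":0,"gripper":1},{"rx":0,"ry":0,"rz":0,"x":-0.1,"y":0,"z":0,"gripper":1},{"rx":0,"ry":0,"rz":0,"x":-0.1,"y":0,"z":0,"gripper":1},{"rx":0,"ry":0,"rz":0,"x":0,"y":0,"z":0,"gripper":1},{"rx":0,"ry":0,"rz":0,"x":0,"y":0,"z":0,"gripper":1}]'
python3 go.py
python3 - <<'E'
import numpy as np
r=.167;th=np.linspace(.96,0,31)
x=-r*np.cos(th)+.03*np.sin(th);z=r*np.sin(th)+.03*np.cos(th)
print((np.diff(x)/.03).round(2));print((-np.diff(z)/.03).round(2))
E
```

```text
time: 17.27
ee_pos: [0.6842, -0.0381, 0.2628]
eef_rot: [-180.0, -0.2, 7.0]
wrist_force: [5.1, 0.3, 2.3]
finger_gap: 0.0005
grip_force: 2.4
t 17.27 chest-frame tcp [0.033  0.0003 0.2628] rot [-180.     -0.23    7.  ] F [5.1 0.3 2.3]
[-0.16 -0.16 -0.16 -0.15 -0.15 -0.15 -0.15 -0.14 -0.14 -0.13 -0.13 -0.13
 -0.12 -0.12 -0.11 -0.11 -0.1  -0.1  -0.09 -0.09 -0.08 -0.08 -0.07 -0.07
 -0.06 -0.06 -0.05 -0.05 -0.04 -0.03]
[0.08 0.08 0.09 0.09 0.1  0.1  0.11 0.11 0.12 0.12 0.13 0.13 0.13 0.14
 0.14 0.14 0.15 0.15 0.15 0.16 0.16 0.16 0.17 0.17 0.17 0.17 0.17 0.17
 0.18 0.18]
```

```bash
python3 -m crank '[{"rx":0,"ry":0,"rz":0,"x":-0.16,"y":0,"z":0.08,"gripper":1},{"rx":0,"ry":0,"rz":0,"x":-0.16,"y":0,"z":0.08,"gripper":1},{"rx":0,"ry":0,"rz":0,"x":-0.16,"y":0,"z":0.09,"gripper":1},{"rx":0,"ry":0,"rz":0,"x":-0.15,"y":0,"z":0.09,"gripper":1},{"rx":0,"ry":0,"rz":0,"x":-0.15,"y":0,"z":0.1,"gripper":1},{"rx":0,"ry":0,"rz":0,"x":-0.15,"y":0,"z":0.1,"gripper":1},{"rx":0,"ry":0,"rz":0,"x":-0.15,"y":0,"z":0.11,"gripper":1},{"rx":0,"ry":0,"rz":0,"x":-0.14,"y":0,"z":0.11,"gripper":1},{"rx":0,"ry":0,"rz":0,"x":-0.14,"y":0,"z":0.12,"gripper":1},{"rx":0,"ry":0,"rz":0,"x":-0.13,"y":0,"z":0.12,"gripper":1}]'
python3 go.py
```

```text
time: 18.1
ee_pos: [0.6399, -0.0437, 0.2325]
eef_rot: [180.0, -0.2, 7.0]
wrist_force: [4.8, -0.6, 1.6]
finger_gap: 0.0003
grip_force: 2.0
t 18.1 chest-frame tcp [-1.170e-02  2.000e-04  2.325e-01] rot [179.99  -0.22   6.99] F [ 4.8 -0.6  1.6]
```

```bash
python3 -m crank '[{"rx":0,"ry":0,"rz":0,"x":-0.13,"y":0,"z":0.13,"gripper":1},{"rx":0,"ry":0,"rz":0,"x":-0.13,"y":0,"z":0.13,"gripper":1},{"rx":0,"ry":0,"rz":0,"x":-0.12,"y":0,"z":0.13,"gripper":1},{"rx":0,"ry":0,"rz":0,"x":-0.12,"y":0,"z":0.14,"gripper":1},{"rx":0,"ry":0,"rz":0,"x":-0.11,"y":0,"z":0.14,"gripper":1},{"rx":0,"ry":0,"rz":0,"x":0,"y":0,"z":0,"gripper":1},{"rx":0,"ry":0,"rz":0,"x":0,"y":0,"z":0,"gripper":1},{"rx":0,"ry":0,"rz":0,"x":0,"y":0,"z":0,"gripper":1},{"rx":0,"ry":0,"rz":0,"x":0,"y":0,"z":0,"gripper":1},{"rx":0,"ry":0,"rz":0,"x":0,"y":0,"z":0,"gripper":1}]'
python3 go.py
python3 - <<'E'
from cell import viewer
import cv2
c=viewer.read_camera("side");cv2.imwrite("pics/s6.png",cv2.resize(c["pixels"][100:400,230:500,::-1],None,fx=2,fy=2))
E
```

```text
time: 18.93
ee_pos: [0.6197, -0.0463, 0.211]
eef_rot: [-180.0, 0.1, 7.0]
wrist_force: [-0.1, -0.0, -0.1]
finger_gap: 0.0002
grip_force: 0.0
t 18.93 chest-frame tcp [-0.0321  0.      0.211 ] rot [-1.7999e+02  1.3000e-01  6.9700e+00] F [-0.1 -0.  -0.1]
```

View pics/s6.png

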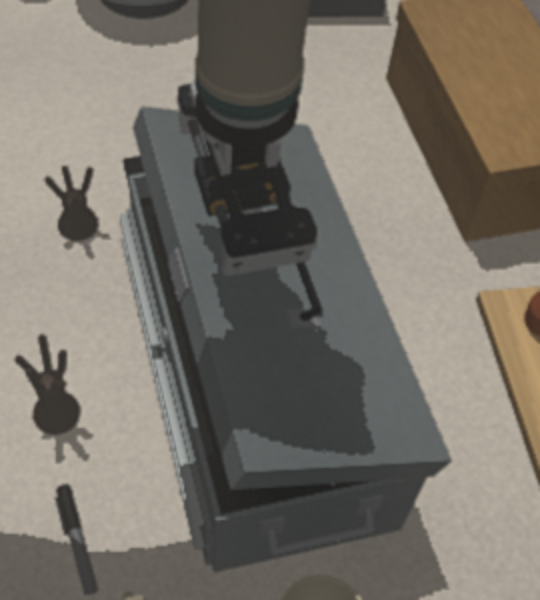

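The lid has come well down and the finger rests on its outer face. Its front corners are at about full-image (302,154) and (350,332). I'll work out the angle.

```bash
python3 - <<'E'
from pose import *
for th in(.2,.25,.3,.35,.4,.45,.5):
    e=lambda y:wor([.095-.193*np.cos(th)+.03*np.sin(th),y,.144+.193*np.sin(th)+.03*np.cos(th)])
    xt=-.0321-.008-.095; zf=.144+.03/np.cos(th)-xt*np.tan(th)
    print(th,np.round(proj(s,e(.203))),np.round(proj(s,e(-.203))),"face z at finger front corner",round(zf,3))
E
```

```text
front [0.53330377 0.14154079 0.144     ] [ 0.58118848 -0.24954555  0.144     ] 0.3940069400124673
O [ 0.65154193 -0.04245678] yaw 6.980564281997982
0.2 [295. 163.] [344. 344.] face z at finger front corner 0.202
0.25 [297. 159.] [346. 341.] face z at finger front corner 0.209
0.3 [299. 156.] [349. 338.] face z at finger front corner 0.217
0.35 [301. 152.] [352. 336.] face z at finger front corner 0.225
0.4 [303. 149.] [356. 332.] face z at finger front corner 0.234
0.45 [305. 145.] [359. 329.] face z at finger front corner 0.243
0.5 [308. 142.] [364. 326.] face z at finger front corner 0.252
```

```bash
python3 -m crank '[{"rx":0,"ry":0,"rz":0,"x":-0.08,"y":0,"z":0.13,"gripper":1},{"rx":0,"ry":0,"rz":0,"x":-0.08,"y":0,"z":0.13,"gripper":1},{"rx":0,"ry":0,"rz":0,"x":-0.07,"y":0,"z":0.13,"gripper":1},{"rx":0,"ry":0,"rz":0,"x":-0.07,"y":0,"z":0.13,"gripper":1},{"rx":0,"ry":0,"rz":0,"x":-0.06,"y":0,"z":0.13,"gripper":1},{"rx":0,"ry":0,"rz":0,"x":-0.06,"y":0,"z":0.13,"gripper":1},{"rx":0,"ry":0,"rz":0,"x":-0.05,"y":0,"z":0.13,"gripper":1},{"rx":0,"ry":0,"rz":0,"x":-0.04,"y":0,"z":0.13,"gripper":1},{"rx":0,"ry":0,"rz":0,"x":-0.04,"y":0,"z":0.13,"gripper":1},{"rx":0,"ry":0,"rz":0,"x":-0.04,"y":0,"z":0.1,"gripper":1}]'
python3 go.py
```

```text
time: 19.82
ee_pos: [0.6031, -0.0484, 0.1729]
eef_rot: [180.0, -0.0, 7.0]
wrist_force: [1.9, -0.4, 2.0]
finger_gap: 0.0006
grip_force: 1.4
t 19.82 chest-frame tcp [-0.0488  0.      0.1729] rot [ 1.7999e+02 -1.0000e-02  6.9800e+00] F [ 1.9 -0.4  2. ]
```

```bash
python3 -m crank '[{"rx":0,"ry":0,"rz":0,"x":-0.02,"y":0,"z":0.06,"gripper":1},{"rx":0,"ry":0,"rz":0,"x":-0.02,"y":0,"z":0.06,"gripper":1},{"rx":0,"ry":0,"rz":0,"x":0,"y":0,"z":0.06,"gripper":1},{"rx":0,"ry":0,"rz":0,"x":0,"y":0,"z":0.06,"gripper":1},{"rx":0,"ry":0,"rz":0,"x":0,"y":0,"z":0.06,"gripper":1},{"rx":0,"ry":0,"rz":0,"x":0,"y":0,"z":0.06,"gripper":1},{"rx":0,"ry":0,"rz":0,"x":0,"y":0,"z":0.06,"gripper":1},{"rx":0,"ry":0,"rz":0,"x":0,"y":0,"z":0.04,"gripper":1},{"rx":0,"ry":0,"rz":0,"x":0,"y":0,"z":0,"gripper":1},{"rx":0,"ry":0,"rz":0,"x":0,"y":0,"z":0,"gripper":1}]'
python3 go.py
```

```text
time: 20.65
ee_pos: [0.6023, -0.048, 0.1592]
eef_rot: [-180.0, -0.0, 7.0]
wrist_force: [-0.3, -0.2, 0.0]
finger_gap: 0.0003
grip_force: 0.0
t 20.65 chest-frame tcp [-0.0496  0.0005  0.1592] rot [-1.7998e+02 -4.0000e-02  6.9900e+00] F [-0.3 -0.2  0. ]
```

No stop yet. I'll keep going down gently.

```bash
python3 -m crank '[{"rx":0,"ry":0,"rz":0,"x":0,"y":0,"z":0.05,"gripper":1},{"rx":0,"ry":0,"rz":0,"x":0,"y":0,"z":0.05,"gripper":1},{"rx":0,"ry":0,"rz":0,"x":0,"y":0,"z":0.05,"gripper":1},{"rx":0,"ry":0,"rz":0,"x":0,"y":0,"z":0.05,"gripper":1},{"rx":0,"ry":0,"rz":0,"x":0,"y":0,"z":0.05,"gripper":1},{"rx":0,"ry":0,"rz":0,"x":0,"y":0,"z":0,"gripper":1},{"rx":0,"ry":0,"rz":0,"x":0,"y":0,"z":0,"gripper":1},{"rx":0,"ry":0,"rz":0,"x":0,"y":0,"z":0,"gripper":1},{"rx":0,"ry":0,"rz":0,"x":0,"y":0,"z":0,"gripper":1},{"rx":0,"ry":0,"rz":0,"x":0,"y":0,"z":0,"gripper":1}]'
python3 go.py
```

```text
time: 21.48
ee_pos: [0.6028, -0.048, 0.1581]
eef_rot: [-180.0, -0.2, 7.0]
wrist_force: [-11.4, 2.1, 36.8]
finger_gap: -0.0001
grip_force: 18.8
t 21.48 chest-frame tcp [-0.049   0.0004  0.1581] rot [-179.96   -0.24    6.98] F [-11.4   2.1  36.8]
```

A firm stop: the lid is shut. I'll lift away and verify numerically.

```bash
python3 -m crank '[{"rx":0,"ry":0,"rz":0,"x":0,"y":0,"z":-0.3,"gripper":1},{"rx":0,"ry":0,"rz":0,"x":0,"y":0,"z":-1,"gripper":1},{"rx":0,"ry":0,"rz":0,"x":0,"y":0,"z":-1,"gripper":1},{"rx":0,"ry":0,"rz":0,"x":0,"y":0,"z":-1,"gripper":1},{"rx":0,"ry":0,"rz":0,"x":0,"y":0,"z":-1,"gripper":1},{"rx":0,"ry":0,"rz":0,"x":0,"y":0,"z":-1,"gripper":1},{"rx":0,"ry":0,"rz":0,"x":-1,"y":0,"z":0,"gripper":1},{"rx":0,"ry":0,"rz":0,"x":-1,"y":0,"z":0,"gripper":1},{"rx":0,"ry":0,"rz":0,"x":-1,"y":0,"z":0,"gripper":1},{"rx":0,"ry":0,"rz":0,"x":0,"y":0,"z":0,"gripper":1}]'
python3 -m crank '[{"rx":0,"ry":0,"rz":0,"x":-1,"y":0,"z":0,"gripper":1},{"rx":0,"ry":0,"rz":0,"x":-1,"y":0,"z":0,"gripper":1},{"rx":0,"ry":0,"rz":0,"x":-1,"y":0,"z":0,"gripper":1},{"rx":0,"ry":0,"rz":0,"x":-1,"y":0,"z":0,"gripper":1},{"rx":0,"ry":0,"rz":0,"x":0,"y":0,"z":0,"gripper":1},{"rx":0,"ry":0,"rz":0,"x":0,"y":0,"z":0,"gripper":1},{"rx":0,"ry":0,"rz":0,"x":0,"y":0,"z":0,"gripper":1},{"rx":0,"ry":0,"rz":0,"x":0,"y":0,"z":0,"gripper":1},{"rx":0,"ry":0,"rz":0,"x":0,"y":0,"z":0,"gripper":1},{"rx":0,"ry":0,"rz":0,"x":0,"y":0,"z":0,"gripper":1}]'
python3 - <<'E'
from pose import *
from cell import viewer
from scipy.ndimage import map_coordinates as mc
v=viewer.read_camera("side");g=v["pixels"].astype(float).mean(2)
# vertical-ish profiles: lid front edge & drawer lips along chest x at fixed z
for y in(-.16,-.1,.1,.16):
    for nm,z,xs in(("lid top z.174",.174,np.arange(-.125,-.07,.003)),("lip z.103",.103,np.arange(-.15,-.09,.003))):
        uv=np.array([proj(v,wor([x,y,z])) for x in xs]);print(y,nm,xs[0],mc(g,uv.T[::-1],order=1).astype(int))
    # lid end gap: rows down the front face
E
```

```text
time: 22.32
ee_pos: [0.5073, -0.0604, 0.3113]
eef_rot: [-180.0, 0.2, 6.9]
wrist_force: [-1.1, -0.4, -1.7]
finger_gap: 0.0003
grip_force: 0.0
time: 23.15
ee_pos: [0.3943, -0.0738, 0.3108]
eef_rot: [180.0, 0.0, 7.0]
wrist_force: [0.0, -0.4, -0.1]
finger_gap: 0.0003
grip_force: 0.0
front [0.53330377 0.14154079 0.144     ] [ 0.58118848 -0.24954555  0.144     ] 0.3940069400124673
O [ 0.65154193 -0.04245678] yaw 6.980564281997982
-0.16 lid top z.174 -0.125 [157 132 134 153 151 115 110  76  60 104 114 114 114 113 112 113 113 112
 112]
-0.16 lip z.103 -0.15 [159 155 157 155 157 158 155 154 156 157 161 141 128 135 156 149 105 108
  70  58]
-0.1 lid top z.174 -0.125 [155 125 124 156 149 106 110  81  63 103 114 113 113 113 112 111 111 113
 112]
-0.1 lip z.103 -0.15 [159 157 160 162 160 159 162 162 161 161 160 137 136 141 157 143 110 113
  78  57]
0.1 lid top z.174 -0.125 [158 153 129 143 137 119 108  78  71 109 109 108 109 108 108 106 106 107
 105]
0.1 lip z.103 -0.15 [157 156 156 156 156 155 158 157 156 155 150 127 121 135 148 132 106 105
  73  67]
0.16 lid top z.174 -0.125 [162 159 159 159 156 157 161 142  70  97 106 104 104 103 103 104 104 104
 103]
0.16 lip z.103 -0.15 [ 47  51  67  86 102 141 156 158 158 158 159 157 141 134 142 128 107 101
  63  68]
```

The lid edge reads −0.099 (shut is −0.098). Both lips line up, which matches the equal hard stops, and the arm is clear, so I'm handing in.

```bash
python3 -c "from cell import finish_job;print(finish_job())"
```

```text
the job is handed in; nothing more can be done
None
```

I pushed both upper drawers home, then lowered the lid gently until it was shut, and handed the job in at about 23 s; no verdict came back. The final camera check showed the lid down and both drawers in, but I didn't re-measure the chest or the bystanders afterwards.

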